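# Turn the thread carousel to the red spool

## Robot

A 6-joint arm with a two-finger parallel gripper is mounted at the origin on a cart in front of the work surface, level with it; the furniture and walls round the work are solid. World frame = base frame: x ahead of the robot, y to its left, z up, the work surface at z = 0. Lengths are in m, angles in rad, forces in N, time in s.
With the tool pointing down it reaches from about 0.35 to 0.8 m from the base axis. Payload 7.3 kg.
Tool frame: the origin (TCP) lies midway between the tips of the shut fingers; the grasp point (between the pads) lies 19 mm behind it; z points along the fingers, y is the line along which they close (so a half turn about z gives the same grasp; the last joint's range is limited). The gripper opens to 85 mm and grips with 20 to 120 N. Pads are 22 mm wide; open, the fingers measure 114 mm over their backs; the gripper's body (76 mm by 85 mm) begins 54 mm behind the grasp point. The pads swing forward as they close: fully open they stand 13 mm farther back than shut.
Start: joints at [0.979, 0.342, 1.524, -0, 1.275, -0.146], TCP at [0.226, 0.474, 0.231] pointing down, gripper open.
Joint ranges: [-2.53, 2.53], [-0.77, 2.02], [0.04, 2.7], [-1, 4.14], [0.28, 2.66], [-3.11, 3.11]. Speed limits (rad/s): [2.57, 2.57, 3.14, 3.14, 3.14, 3.14].

## Interface

Orientations are given as a unit quaternion [w, x, y, z].
In Python, from cell import robot gives the robot as it stands.
- The arm moves only by the shell command python3 -m inch 'ROWS'. ROWS is JSON, a list of rows, each a list of 3 entries, a list of its own where there are three numbers: the finger opening in m, from 0 to 0.0854, then the shift along the tool's x, y, z in m, then the turn about the tool's z in rad. In form: [[jaw, [dx, dy, dz], turn], ...]. A call has 1 to 5 rows; each row shifts and turns the commanded pose from where the row before left it, along the tool's axes as they then stand; what a row does not reach is not made up. A row lasts 1/10 s, in which the tool goes at most 50 mm and 8.59 degrees, less where a joint would pass 70% of its speed; a pose out of reach is approached as far as the arm can. A call with a gripper value outside its range is refused whole. The fingers move at their own pace and stop on an object; the grip force is fixed at half the most. Time passes only in rows, so rows that do not move let the fingers close. It gives the time, the measured TCP pose, the force, the opening and the grip force at its end, in the units of the state.
- robot.observe(): the state, without advancing time (a new reading comes with each control period).
- robot.capture(name): name is "side" or "top"; returns a dict with "frame" (480x640x3 uint8, blue, green, red), "mtx" (3x3 intrinsics, pixels), "T" (4x4, takes a point from camera to world coordinates). Camera axes: x right, y up, looking along -z (the intrinsics and any distortion apply to the point x, -y, -z); pixel columns grow to the right and rows downward; lengths in m; the calibration is good to about 2 mm. A picture is of the moment at which its call begins. There is no depth.
- robot.sign_off(): hands the job in; it is judged then, once.
The state is a dict: "t": time; "q": joint angles; "qd": joint speeds; "joint_torque": joint torques, N m; "tcp_pos": TCP position; "ee_rot": TCP orientation; "contact_force": force on the tool from outside, world axes, zero at the start; "moment": the same for the moment, N m; "finger_gap": opening from 0.0 (shut) to 1.0 (fully open); "finger_force": force on a finger pad.
Only numpy, scipy, OpenCV 4.12 (cv2) and the standard library are available. Lean on these libraries where they do the work, as an engineer would, in place of code of your own. Each camera call takes 0.05 s, during which the arm holds its last target. There are 200 camera calls.

## Task

Turn the thread carousel on the desk by pushing gently with the fingertips against the blue fins on its rim, until the red spool stands at the front, in line with the orange arrow on the white base. Do not grip anything and do not touch the spools: all four stay standing in their cups, and the other things on the desk stay where they are. Finish with the hand clear of everything.

Things in the scene. Friction and masses are not known exactly. Their poses are not given: they have to be found in the camera images.
- carousel_base: fixed white round foot, 200 mm diameter, 12 mm high; origin on the desk under the turning axis. A white tongue 34 mm wide, 10 mm high reaches along the base's own -x to 170 mm from the axis, past the platter's edge, bearing an orange arrow that points inward to the axis: that side is the front. Place and yaw differ from start to start
- front_place (a point): point on the base's front line, 70 mm from the turning axis, in its own -x direction (towards the arrow), 26 mm above the desk: where the middle of a spool's underside is when that spool stands exactly at the front
- platter: wooden disc, 240 mm diameter, top face 26 mm above the desk; origin on the turning axis, 14 mm above the desk; x, y turn with it. Turns either way, friction about 1.2 N at a fin, stays where left. Blue upright fins on its rim along its +x, +y, -x, -y: from 86 to 118 mm from the axis, 10 mm thick, up to 53 mm above the desk. Cups midway between fins, 70 mm from the axis
- spool_red: the spool to bring to the front: dark red thread spool, 25 mm diameter, 50 mm tall, standing loose in one of the platter's four cups (33 mm outside diameter, 27 mm inside, 20 mm high); origin at the centre of its underside, z up. Which cup it stands in differs from start to start
- spool_blue: dark blue thread spool, 25 mm diameter, 50 mm tall, standing loose in one of the platter's four cups (33 mm outside diameter, 27 mm inside, 20 mm high); origin at the centre of its underside, z up. Which cup it stands in differs from start to start
- spool_cream: cream coloured thread spool, 25 mm diameter, 50 mm tall, standing loose in one of the platter's four cups (33 mm outside diameter, 27 mm inside, 20 mm high); origin at the centre of its underside, z up. Which cup it stands in differs from start to start
- spool_green: dark green thread spool, 25 mm diameter, 50 mm tall, standing loose in one of the platter's four cups (33 mm outside diameter, 27 mm inside, 20 mm high); origin at the centre of its underside, z up. Which cup it stands in differs from start to start
- tape_measure: yellow tape measure, 33 x 71 x 64 mm, loose bystander left of the carousel; origin at the centre of its underside
- scrub_brush: grey scrubbing brush with a handle, 30 x 85 x 55 mm, loose bystander left of the carousel; origin at the centre of its underside
- lint_roller: lint roller, white roll and teal handle, 52 x 228 x 52 mm, lying loose right of the carousel, bystander; origin at its middle, on the desk

How it is judged:
By the outcome, as a careful person would: the job done as asked, in the order asked, and still so for the second after the job is handed in, with the robot touching nothing.
It also fails if it takes over 40 s, if anything falls off the work surface, if the arm or the gripper's body presses on something with over 40 N, if the wrist force passes 120 N, or if a joint passes its speed limit or range.

## Working session

There is one attempt and no reset: what is moved stays moved. The work goes in short steps, Python scripts to look and compute and a shell command to move; the robot and the scene stay as the last step left them, time stands still between calls to the robot, and variables do not carry over. Pictures are saved under pics/ and viewed, at most 10 in all, crops included, and the job is handed in when it is done.

```bash
mkdir -p pics; cat > h.py <<'E'
import numpy as np, cv2
from cell import robot
def snap(n,f):
    c=robot.capture(n); cv2.imwrite(f,c["frame"]); np.savez(f[:-4],m=c["mtx"],T=c["T"]); return c
def pix2w(c,uv,z):
    m,T=c["mtx"],c["T"]
    d=np.linalg.inv(m)@np.array([uv[0],uv[1],1.]); d=T[:3,:3]@np.array([d[0],-d[1],-d[2]]); o=T[:3,3]
    return o+d*(z-o[2])/d[2]
E
python3 - <<'E'
from h import *
for n in("top","side"):
    c=snap(n,f"pics/{n}1.png"); print(list(c.keys()),c["mtx"],c["T"].round(3))
s=robot.observe();print(s)
E
```

```text
['frame', 'mtx', 'T'] [[514.49863823   0.         322.0699861 ]
 [  0.         514.49863823 235.04840384]
 [  0.           0.           1.        ]] [[ 0.008  0.991 -0.136  0.389]
 [-1.     0.009  0.006 -0.008]
 [ 0.007  0.136  0.991  1.195]
 [ 0.     0.     0.     1.   ]]
['frame', 'mtx', 'T'] [[545.0441713    0.         308.3700508 ]
 [  0.         545.0441713  235.94438031]
 [  0.           0.           1.        ]] [[-0.986  0.098 -0.134  0.368]
 [-0.166 -0.6    0.783  0.967]
 [-0.004  0.794  0.608  0.771]
 [ 0.     0.     0.     1.   ]]
{'t': 0.1, 'q': array([ 9.78973075e-01,  3.42664738e-01,  1.52490735e+00,  3.77637594e-05,
        1.27537148e+00, -1.46017759e-01]), 'qd': array([-0.00195341, -0.00262978, -0.00377071,  0.00046423,  0.0005567 ,
        0.00010804]), 'joint_torque': array([ 1.93412197e-03, -4.34447014e+01, -2.46492022e+01, -1.07267897e-04,
        4.65564342e-03, -5.14235830e-05]), 'tcp_pos': array([0.22615827, 0.47341368, 0.23069431]), 'ee_rot': array([-2.60420909e-04,  2.21066805e-01,  9.75258433e-01, -6.23498075e-04]), 'contact_force': array([-0.17803823, -0.57261817,  0.6660665 ]), 'moment': array([-0.01307164, -0.01141731,  0.04856263]), 'finger_force': 0.0, 'finger_gap': 1.0017495223178163}
```

View pics/top1.png

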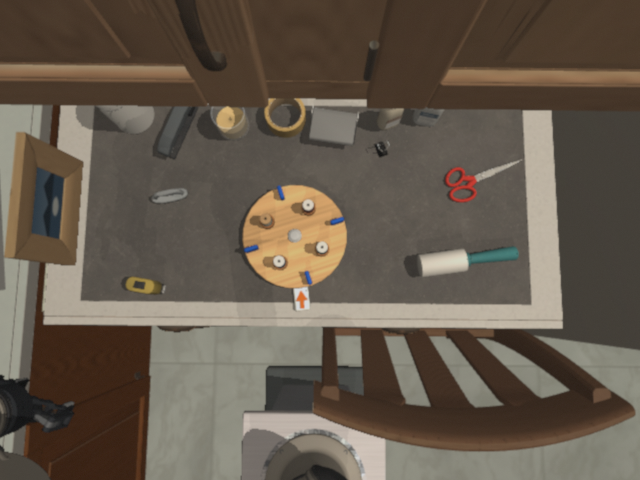

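View pics/side1.png

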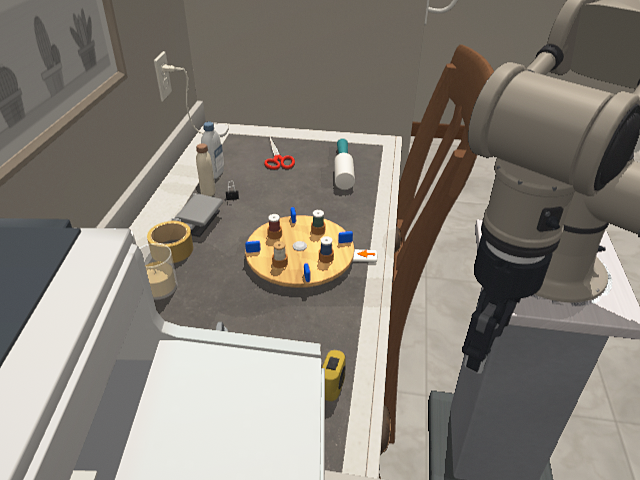

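The red spool is at about (308,206) in the top view: in the side view it stands far-left at (274,222), which is +x,−y. The arrow is at (301,299), the axis at (295,236), and the fins at (281,193), (337,221), (308,278) and (251,248).

```bash
cat > meas.py <<'E'
from h import *
def blobs(c,lo,hi,amin,z):
    hsv=cv2.cvtColor(c["frame"],cv2.COLOR_BGR2HSV); m=cv2.inRange(hsv,lo,hi)
    n,l,s,ce=cv2.connectedComponentsWithStats(m)
    return [(s[i,4],ce[i].round(1),pix2w(c,ce[i],z).round(4)) for i in range(1,n) if s[i,4]>=amin and 200<ce[i][0]<420 and 160<ce[i][1]<330]
def measure(f=None):
    c=snap("top",f) if f else robot.capture("top")
    fins=[b for b in blobs(c,(105,130,60),(130,255,255),15,.045)]
    arr=[b for b in blobs(c,(3,180,180),(14,255,255),40,.010) if b[1][1]>285]
    return c,fins,arr
def fit(fins,arr):
    P=np.array([b[2][:2] for b in fins]); return P,P.mean(0)
E
python3 - <<'E'
from meas import *
c,f,a=measure("pics/t2.png"); print(*f,sep="\n");print(a)
P,ce=fit(f,a);print(ce,np.linalg.norm(P-ce,axis=1),np.degrees(np.arctan2(*(P-ce).T[::-1])))
# axis via platter outline
hsv=cv2.cvtColor(c["frame"],cv2.COLOR_BGR2HSV);m=cv2.inRange(hsv,(8,80,120),(22,220,255))
m[:, :225]=0;m[:,365:]=0;m[:170]=0;m[292:]=0
p=cv2.convexHull(cv2.findNonZero(m))[:,0]
W=np.array([pix2w(c,q,.026)[:2] for q in p]);r=np.linalg.lstsq(np.c_[2*W,np.ones(len(W))],(W**2).sum(1),rcond=None)[0];print("circle",r[:2],np.sqrt(r[2]+r[:2]@r[:2]))
for u in [(308,206),(267,221),(322,247),(279,262)]:
  w=pix2w(c,u,.076)[:2]-ce;print(u,np.linalg.norm(w),np.degrees(np.arctan2(w[1],w[0])))
for b in a:
  d=b[2][:2]-ce;print("arrow",np.linalg.norm(d),np.degrees(np.arctan2(d[1],d[0])))
cv2.imwrite("pics/crop.png",cv2.resize(c["frame"][170:320,220:380],None,fx=3.75,fy=3.75,interpolation=cv2.INTER_CUBIC))
E
```

```text
(np.int32(38), array([280.1, 192.1]), array([0.645 , 0.0821, 0.045 ]))
(np.int32(49), array([336.7, 220.5]), array([ 0.5806, -0.0473,  0.045 ]))
(np.int32(48), array([250.3, 248.4]), array([0.5152, 0.1467, 0.045 ]))
(np.int32(35), array([307.7, 277.3]), array([0.4514, 0.0168, 0.045 ]))
[(np.int32(46), array([301.1, 298.6]), array([0.4046, 0.0321, 0.01  ]))]
[0.54805  0.049575] [0.10226034 0.1021972  0.10252994 0.10205598] [  18.54568657  -71.42765149  108.68676765 -161.26767859]
circle [0.54715232 0.04855409] 0.1203018545932581
(308, 206) 0.06737330321497889 -28.47570911037083
(267, 221) 0.06284293851910894 66.79520762011526
(322, 247) 0.0713106118988267 -116.46057755507555
(279, 262) 0.07186357073527808 155.69316354158263
arrow 0.14451047756131735 -173.05448189030506
```

View pics/crop.png

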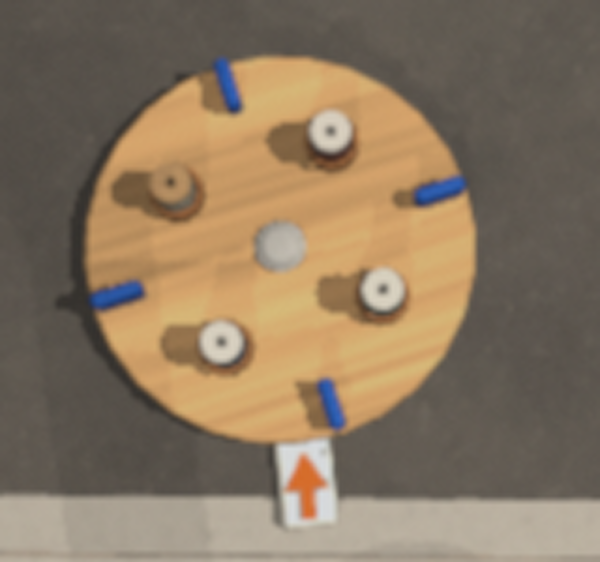

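The crop shows the platter with its fins at 18.6° + 90°k, and the spools midway between them. Red is at about −26.4° and the front at about −173°, so I need about 146.6° clockwise. I'll shut the fingers and move in behind the +y fin, above it first.

```bash
python3 -m inch '[[0,[-0.03,-0.015,0],0],[0,[-0.038,-0.019,0],0],[0,[-0.038,-0.019,0],0],[0,[-0.038,-0.019,0],0],[0,[-0.038,-0.019,0],0]]'; python3 -m inch '[[0,[-0.038,-0.019,0],0],[0,[-0.038,-0.019,0],0],[0,[-0.038,-0.019,0],0],[0,[-0.038,-0.019,0],0],[0,[-0.03,-0.015,0],0]]'; python3 -m inch '[[0,[0,0,0.02],0.14],[0,[0,0,0.02],0.14],[0,[0,0,0.02],0.14],[0,[0,0,0.02],0.14],[0,[0,0,0],0]]'
```

```text
t: 0.65
tcp_pos: [0.352, 0.3117, 0.2312]
ee_rot: [-0.0, 0.221, 0.975, -0.0]
contact_force: [1.6, 0.4, 0.1]
finger_gap: 0.149
finger_force: 0.0
t: 1.15
tcp_pos: [0.4774, 0.1505, 0.2311]
ee_rot: [-0.0, 0.222, 0.975, -0.0]
contact_force: [0.5, 0.4, 0.3]
finger_gap: -0.001
finger_force: 0.0
t: 1.65
tcp_pos: [0.4745, 0.1522, 0.1488]
ee_rot: [-0.002, 0.483, 0.876, -0.002]
contact_force: [0.1, -0.1, -0.4]
finger_gap: -0.002
finger_force: 0.0
```

```bash
python3 -m inch '[[0,[-0.014,0,0.02],-0.05],[0,[0,0,0.03],0],[0,[0,0,0.03],0],[0,[0,0,0.02],0],[0,[0,0,0.011],0]]'; python3 - <<'E'
from h import *
s=robot.observe();print(s["tcp_pos"],s["contact_force"])
c=snap("side","pics/s3.png");cv2.imwrite("pics/s3c.png",cv2.resize(c["frame"][150:330,180:420],None,fx=3.3,fy=3.3))
E
```

```text
t: 2.15
tcp_pos: [0.4836, 0.1407, 0.0395]
ee_rot: [-0.001, 0.458, 0.889, -0.0]
contact_force: [0.2, 0.4, 0.2]
finger_gap: 0.0
finger_force: 0.0
[0.48358186 0.14072256 0.03951604] [0.18221126 0.43572611 0.22323278]
```

View pics/s3c.png

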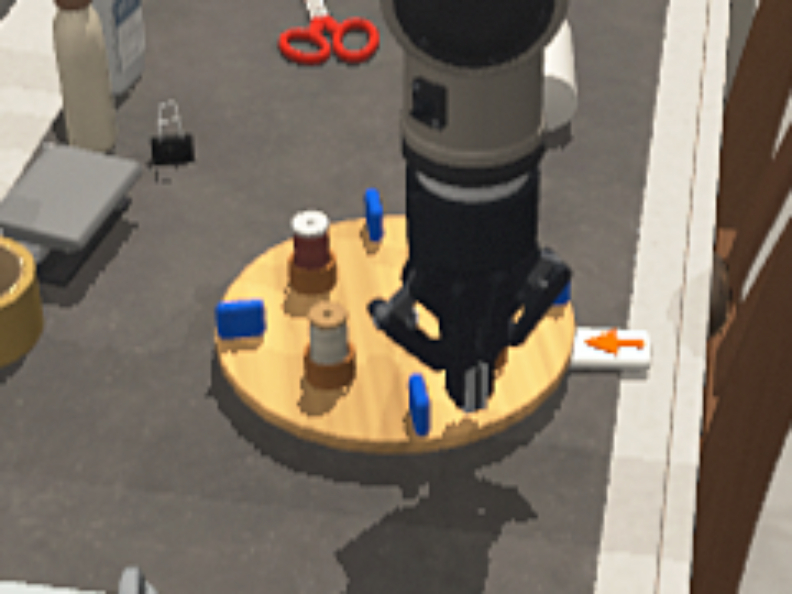

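Side view: the closed fingertips at (470,400) are just behind the fin at (420,405), and everything is clear. Red stands far-left as assumed. I'll sweep along the arc, turning the tool with it.

```bash
python3 -m inch '[[0,[0,0.004,0.004],0.04],[0,[0,0.007,0],0.06],[0,[0,0.007,0],0.06],[0,[0,0.009,0],0.08],[0,[0,0.009,0],0.08]]'; python3 - <<'E'
from meas import *
def st():
    s=robot.observe();p=s["tcp_pos"][:2]-[.5475,.049];w,x,y,z=s["ee_rot"]
    print("r",np.hypot(*p),"phi",np.degrees(np.arctan2(p[1],p[0])),"yang+90",np.degrees(np.arctan2(2*y*y-1,2*x*y))+90,s["tcp_pos"][2],s["contact_force"],s["q"][5])
st()
c,f,a=measure();P=np.array([b[2][:2] for b in f])-[.5475,.049];print(np.degrees(np.arctan2(P[:,1],P[:,0])).round(1),[b[0] for b in f])
E
```

```text
t: 2.7
tcp_pos: [0.5162, 0.1578, 0.0377]
ee_rot: [0.0, 0.596, 0.803, 0.0]
contact_force: [-1.2, -1.2, -0.2]
finger_gap: 0.001
finger_force: 0.6
r 0.11318893421341586 phi 106.06288625165925 yang+90 106.8504831376134 0.03765731272967336 [-1.23979693 -1.20604425 -0.1620298 ] -0.13926791337574929
[   6.   -84.  -174.4] [np.int32(40), np.int32(44), np.int32(38)]
```

```bash
R='x'; python3 -m inch '[[0,[-0.0007,0.009,0],0.08],[0,[-0.0004,0.009,0],0.08],[0,[-0.0004,0.009,0],0.08],[0,[-0.0004,0.009,0],0.08],[0,[-0.0004,0.009,0],0.08]]'; python3 -m inch '[[0,[-0.0004,0.009,0],0.08],[0,[-0.0004,0.009,0],0.08],[0,[-0.0004,0.009,0],0.08],[0,[-0.0004,0.009,0],0.08],[0,[-0.0004,0.009,0],0.08]]'
cat > st.py <<'E'
from meas import *
s=robot.observe();p=s["tcp_pos"][:2]-[.5475,.049];w,x,y,z=s["ee_rot"]
print("r",np.hypot(*p),"phi",np.degrees(np.arctan2(p[1],p[0])),"yang+90",np.degrees(np.arctan2(2*y*y-1,2*x*y))+90,s["tcp_pos"][2],s["contact_force"],s["q"][5])
c,f,a=measure();P=np.array([b[2][:2] for b in f])-[.5475,.049];print(np.degrees(np.arctan2(P[:,1],P[:,0])).round(1),[b[0] for b in f])
E
python3 st.py
```

```text
t: 3.25
tcp_pos: [0.5605, 0.1614, 0.0375]
ee_rot: [0.0, 0.743, 0.669, 0.0]
contact_force: [-1.4, -0.5, 0.8]
finger_gap: 0.001
finger_force: 0.6
t: 3.75
tcp_pos: [0.6031, 0.1478, 0.0375]
ee_rot: [-0.0, 0.861, 0.508, 0.0]
contact_force: [-2.0, 0.1, -0.5]
finger_gap: -0.001
finger_force: 0.6
r 0.1133311545258173 phi 60.62584933773958 yang+90 61.08027660152402 0.03748455469083077 [-2.0466537   0.09454544 -0.51333074] 0.6213867382981424
[ -39.1 -129.2  140.3] [np.int32(44), np.int32(41), np.int32(48)]
```

```bash
python3 -m inch '[[0,[-0.0004,0.009,0],0.08],[0,[-0.0004,0.009,0],0.08],[0,[-0.0004,0.009,0],0.08],[0,[-0.0004,0.009,0],0.08],[0,[-0.0004,0.009,0],0.08]]'; python3 -m inch '[[0,[-0.0005,0.009,0],0.08],[0,[-0.0004,0.009,0],0.08],[0,[-0.0004,0.009,0],0.08],[0,[-0.0004,0.009,0],0.08],[0,[-0.0004,0.009,0],0.08]]'; python3 -m inch '[[0,[-0.0004,0.009,0],0.08],[0,[-0.0004,0.009,0],0.08],[0,[-0.0004,0.009,0],0.08],[0,[-0.0004,0.009,0],0.08],[0,[-0.0004,0.009,0],0.08]]'
python3 st.py
```

```text
t: 4.3
tcp_pos: [0.6371, 0.1188, 0.0374]
ee_rot: [-0.0, 0.945, 0.327, 0.001]
contact_force: [-0.6, 0.8, 0.3]
finger_gap: -0.0
finger_force: 0.6
t: 4.8
tcp_pos: [0.6571, 0.0786, 0.0375]
ee_rot: [-0.0, 0.991, 0.133, 0.001]
contact_force: [1.0, 1.5, -0.6]
finger_gap: -0.003
finger_force: 0.6
t: 5.3
tcp_pos: [0.6601, 0.0338, 0.0376]
ee_rot: [-0.0, 0.998, -0.066, 0.001]
contact_force: [0.4, 1.0, 0.3]
finger_gap: -0.002
finger_force: 0.6
r 0.11363563003185954 phi -7.698499135463836 yang+90 -7.621488597096132 0.03762944504155879 [0.4280828  0.96453425 0.27850499] 1.6385700687712947
[-107.1] [np.int32(41)]
```

```bash
python3 -m inch '[[0,[-0.0005,0.008,0],0.07],[0,[-0.0004,0.008,0],0.07],[0,[-0.0004,0.007,0],0.06],[0,[-0.0003,0.005,0],0.045],[0,[0,0.003,0],0.025]]'; python3 -m inch '[[0,[0,0,0],0]]';python3 - <<'E'
exec(open("st.py").read())
cv2.imwrite("pics/t5.png",cv2.resize(c["frame"][160:320,210:390],None,fx=3.7,fy=3.7,interpolation=cv2.INTER_CUBIC))
print([ (b[1],b[2]) for b in f],a)
E
```

```text
t: 5.85
tcp_pos: [0.651, 0.0041, 0.0374]
ee_rot: [-0.0, 0.98, -0.2, 0.001]
contact_force: [1.8, 1.0, 1.0]
finger_gap: 0.002
finger_force: 0.6
t: 5.95
tcp_pos: [0.6505, 0.004, 0.037]
ee_rot: [-0.0, 0.98, -0.2, 0.0]
contact_force: [0.5, -0.2, -0.5]
finger_gap: 0.001
finger_force: 0.0
r 0.11241149856728941 phi -23.595219744054962 yang+90 -23.028093091509177 0.036981887815857865 [ 0.49296435 -0.18184199 -0.47388416] 1.8610947731839358
[  56.6 -123.1] [np.int32(34), np.int32(19)]
[(array([255.1, 208.6]), array([0.6063, 0.1382, 0.045 ])), (array([334.2, 261.2]), array([ 0.4881, -0.042 ,  0.045 ]))] []
```

View pics/t5.png

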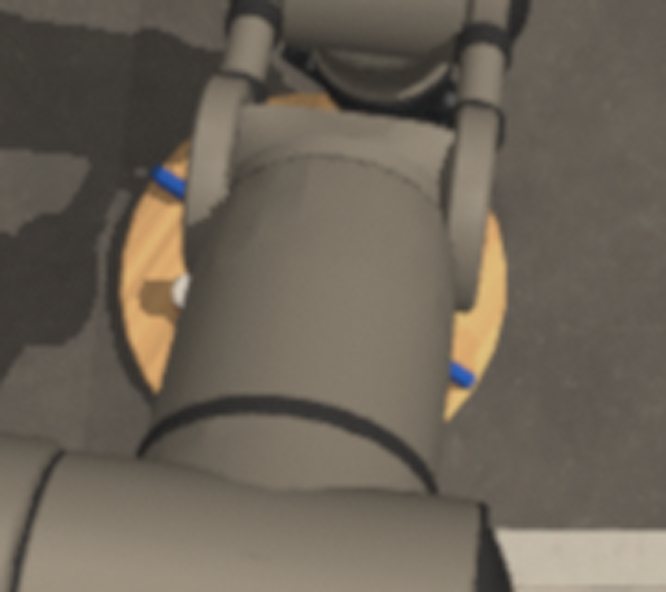

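The arm hides most of the platter; the visible fins at (170,182) and (462,375) give about −123.2°, against a goal of about −128.2°. I'll push roughly 4° more, then back off, lift and measure unobstructed.

```bash
python3 -m inch '[[0,[0,0.003,0],0.025],[0,[-0.0002,0.003,0],0.025],[0,[0,0.002,0],0.02],[0,[0,0.0,0],0],[0,[0,0,0],0]]'; python3 st.py; python3 -m inch '[[0,[0,-0.006,0],0],[0,[0,-0.008,0],0],[0,[0,0,-0.03],0],[0,[0,0,-0.05],0],[0,[0,0,-0.05],0]]';  python3 -m inch '[[0,[0.02,-0.04,-0.01],0],[0,[0.02,-0.04,0],0],[0,[0.02,-0.04,0],0],[0,[0.02,-0.04,0],0],[0,[0,0,0],0]]'; python3 st.py
```

```text
t: 6.5
tcp_pos: [0.6467, -0.0033, 0.0362]
ee_rot: [0.0, 0.972, -0.235, -0.0]
contact_force: [-0.1, -0.1, 0.5]
finger_gap: -0.001
finger_force: 0.0
r 0.11218971584433597 phi -27.800389622800058 yang+90 -27.162290897092845 0.03615157243362874 [-0.14965889 -0.06312934  0.50165875] 1.9214502984585284
[52.3] [np.int32(43)]
t: 7.05
tcp_pos: [0.653, 0.0102, 0.167]
ee_rot: [0.0, 0.972, -0.235, -0.001]
contact_force: [0.3, 0.8, 0.4]
finger_gap: -0.001
finger_force: 0.0
t: 7.55
tcp_pos: [0.7985, 0.1185, 0.1706]
ee_rot: [-0.0, 0.973, -0.233, -0.001]
contact_force: [-0.3, 0.0, -0.7]
finger_gap: 0.001
finger_force: 0.0
r 0.26041158431212724 phi 15.478090822210676 yang+90 -26.91289991223327 0.17060810895714149 [-0.30301016  0.03696441 -0.71312901] 2.092617661912011
[ -37.3 -127.4] [np.int32(44), np.int32(40)]
```

```bash
python3 -m inch '[[0,[-0.03,-0.015,-0.01],0],[0,[-0.042,-0.016,0],0],[0,[-0.042,-0.016,0],0],[0,[-0.042,-0.016,0],0],[0,[-0.042,-0.016,0],0]]';  python3 -m inch '[[0,[-0.042,-0.016,0],0],[0,[-0.042,-0.016,0],0],[0,[-0.042,-0.016,0],0],[0,[-0.042,-0.016,0],0],[0,[0,0,0],0]]'; python3 - <<'E'
exec(open("st.py").read())
print(a,[b[2] for b in f])
P,ce=fit(f,a);print(ce,np.degrees(np.arctan2(*(P-ce).T[::-1])))
for b in a: d=b[2][:2]-ce;print(np.degrees(np.arctan2(d[1],d[0])))
cv2.imwrite("pics/t6.png",cv2.resize(c["frame"][160:320,210:390],None,fx=3.7,fy=3.7,interpolation=cv2.INTER_CUBIC))
# tongue: white pixels beyond platter
g=c["frame"][284:314,285:318].min(2);m=(g>190).astype(np.uint8)
ys,xs=np.nonzero(m)
o=cv2.imread("pics/t2.png")
h=cv2.cvtColor(o,cv2.COLOR_BGR2HSV);A=cv2.inRange(h,(0,120,150),(18,255,255));A[:285]=0
y,x=np.nonzero(A[285:314,288:315]);W=np.array([pix2w(c,(u+288,v+285),.01)[:2] for u,v in zip(x,y)]);w=W-W.mean(0)
e=np.linalg.eigh(w.T@w)[1][:,1];print("arrow axis",np.degrees(np.arctan2(e[1],e[0])))
E
```

```text
t: 8.1
tcp_pos: [0.6531, 0.2744, 0.1877]
ee_rot: [-0.0, 0.972, -0.235, 0.0]
contact_force: [0.2, 1.6, -0.3]
finger_gap: 0.001
finger_force: 0.0
t: 8.6
tcp_pos: [0.5301, 0.4113, 0.1879]
ee_rot: [-0.001, 0.973, -0.232, -0.001]
contact_force: [0.1, -0.2, 1.1]
finger_gap: 0.008
finger_force: 0.0
r 0.3627447059959872 phi 92.74380124956615 yang+90 -26.83697542347923 0.18788614123429057 [ 0.05939864 -0.24616905  1.12809256] 2.5836991623553076
[ -37.3   52.4 -127.4  142.2] [np.int32(45), np.int32(43), np.int32(40), np.int32(47)]
[(np.int32(45), array([301.2, 298.8]), array([0.4043, 0.032 , 0.01  ]))] [array([ 0.629, -0.013,  0.045]), array([0.6111, 0.1317, 0.045 ]), array([ 0.4859, -0.0316,  0.045 ]), array([0.4667, 0.1116, 0.045 ])]
[0.548175 0.049675] [ -37.79145858   52.5065937  -127.46026643  142.76338302]
-172.99632349518973
arrow axis -154.94910824937756
```

View pics/t6.png

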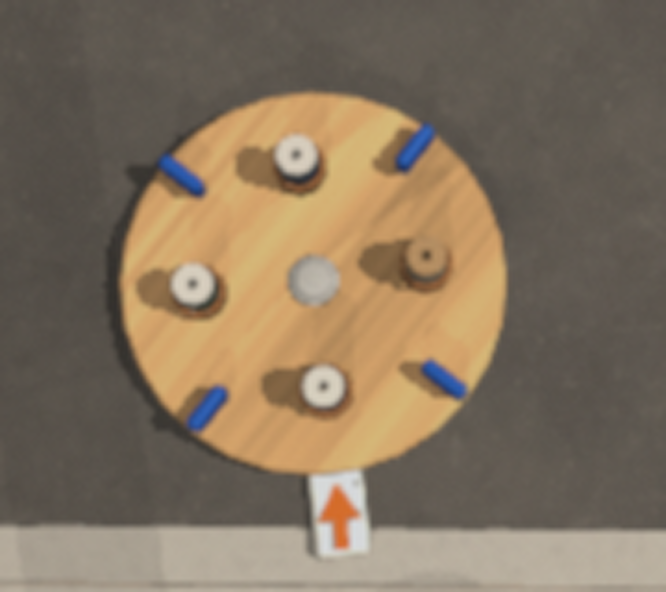

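Top view: a spool stands at (323,387), pointing at the arrow (338,515). The fins average −37.5° against a goal of −38.0°. I'll cross-check that and the colour with the side camera.

```bash
python3 - <<'E'
from meas import *
c=snap("side","pics/s6.png")
f=blobs(c,(105,130,60),(130,255,255),15,.0395);a=blobs(c,(3,180,180),(14,255,255),15,.010)
print(f,a)
P,ce=fit(f,a);print(ce,np.degrees(np.arctan2(*(P-ce).T[::-1])))
for b in a: d=b[2][:2]-ce;print(np.hypot(*d),np.degrees(np.arctan2(d[1],d[0])))
cv2.imwrite("pics/s6c.png",cv2.resize(c["frame"][190:300,220:400],None,fx=4,fy=4,interpolation=cv2.INTER_CUBIC))
E
```

```text
[(np.int32(88), array([333.2, 220.7]), array([ 0.4823, -0.0403,  0.0395])), (np.int32(133), array([332.3, 263.4]), array([0.4646, 0.1098, 0.0395]))] [(np.int32(15), array([370.7, 253.5]), array([0.3893, 0.0282, 0.01  ]))]
[0.47345 0.03475] [-83.27466049  96.72533951]
0.08440453186885175 -175.54923125223442
```

View pics/s6c.png

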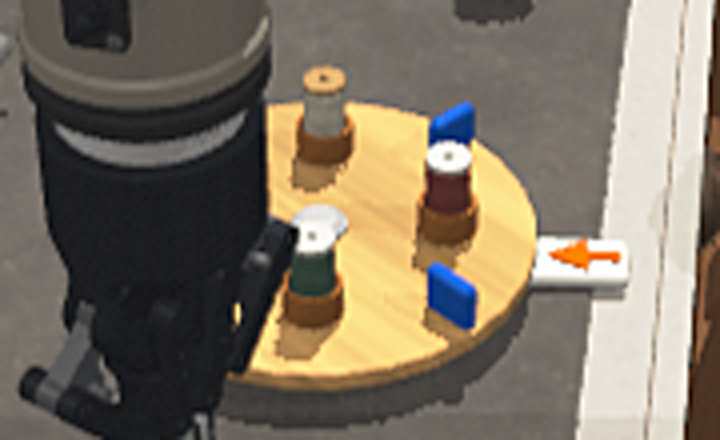

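The side view shows the dark red spool at (448,190) in front of the arrow. All the spools are upright and the hand is clear. Its estimate of the red spool's angle is −173.3°, against −172.5° from the top camera. The front is at about −173.2°, so the alignment is good.

```bash
python3 -c "
from cell import robot
print(robot.sign_off())"
```

```text
the job is handed in; nothing more can be done
None
```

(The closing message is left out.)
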